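# Try the gas-strut hatch of a control box and hold it just below balance

### The job

A new gas strut has been fitted to the hatch of the grey control box and must be tried. Turn the black wing latch a quarter turn anticlockwise until it clicks over, lift the hatch by its bow handle a few degrees past the balance point, where the strut begins to carry it up, then ease it back and finish while still holding it by the middle of the handle, at rest, about five degrees below the balance point, so that the fitter can check the strut. Never let the hatch spring up to its stop, and leave the red knob and the large nut on the board where they are.

Things in the scene. Friction and masses are not known exactly. Their poses are not given: they have to be found in the camera images.
- control_box: Dark grey steel box, 160 (x) x 200 (y) x 85 mm high, fixed on a plywood board whose top is 110 mm above the counter. Origin: centre of its underside, z up; at yaw 0 its front (-x) with latch and handle faces the robot, hinge at the back (+x). Cable glands stick out 20 mm of its left (+y) wall; the gas strut lies along its right (-y) wall, up to 23 mm outside it.
- hatch (a joint): Angle (rad) of the light grey hatch, the box's top panel (168 x 206 mm, 0.85 kg): 0 shut, grows as the front edge rises, stop at 1.25. Locked until the latch is over. Balance point at 0.53 (30 deg). Below it falls shut by itself (at the handle 11 N lifts it from shut, 2 N at 0.45); above it the strut drives it open (4.5 N at the handle at 0.75, 9 N near the stop). Little friction.
- hatch_hinge (a point): Point on the hinge axis (along y of the box), mid-width at the box's back top edge: 84 mm behind the box's origin, 85 mm above it. At hatch angle a the middle of the handle bar is 213cos(a)-17sin(a) mm ahead of (robot side) and 213sin(a)+17cos(a) mm above it: 213 and 17 when shut, 175 and 122 at balance. Its axes turn with the hatch; shut they are the box's.
- handle (a point): Middle of the bar of the black bow handle. The bar is 12 mm thick, along y, 90 mm free between its arms, 45 mm ahead of the hatch's front edge, 12 mm above its top face; all free ahead and below. Pinch it from above, one finger ahead of and one behind it; it turns between the fingers as the hatch swings, so the gripper can keep pointing down.
- latch (a joint): Angle (rad) of the wing latch: 0 locked (wing along x of the box, red mark to the front), grows anticlockwise seen from above, stop at 1.5 = released. Sprung detent with dead centre at 0.75: takes about 0.1 N m; past 0.75 it snaps over to 1.5 and stays; let go before that it springs back to 0.
- latch_grip (a point): Grip point of the black wing latch on top of the hatch, on its axis (upright while shut), 23 mm above the hatch's face, 40 mm behind the hatch's front edge. The wing is 38 mm long, 10 mm thick and its top stands 35 mm over the face, on a round foot 38 mm wide and 6 mm high. It lies along this point's own x axis.
- hex_nut: Large steel hexagon nut, 35 x 30 x 16 mm, lying loose at the right edge of the board. Origin: centre of its underside.
- red_knob: Red moulded spare knob, 56 mm across and 56 mm high, standing loose on the near left of the board. Origin: centre of its underside.

How it is judged:
By the outcome, as a careful person would: the job done as asked, in the order asked, and still so for the second after the job is handed in, while the arm keeps its last pose, push and grip.
It also fails if it takes over 56 s, if anything falls off the work surface, if the arm or the gripper's body presses on something with over 40 N, if the wrist force passes 120 N, or if a joint passes its speed limit or range.

### The arm

A 6-joint arm with a two-finger parallel gripper is mounted at the origin on the work surface; the furniture and walls round the work are solid. World frame = base frame: x ahead of the robot, y to its left, z up, the work surface at z = 0. Lengths are in m, angles in rad, forces in N, time in s.
With the tool pointing down it reaches from about 0.35 to 0.975 m from the base axis. Payload 4.9 kg.
Tool frame: the origin (TCP) lies at the very end of the fingers, on their centre line; the grasp point (between the pads) lies 19 mm behind it; z points along the fingers, x is the direction in which the jaws open and shut, and the axes are right-handed (so a half turn about z gives the same grasp; the last joint's range is limited). The gripper opens to 85 mm and grips with 20 to 120 N. Pads are 22 mm wide; open, the fingers measure 114 mm over their backs; the gripper's body (76 mm by 85 mm) begins 54 mm behind the grasp point. The pads swing forward as they close: fully open they stand 13 mm farther back than shut.
Start: joints at [1.118, 0.053, 1.613, -0, 1.476, -0.119], TCP at [0.205, 0.59, 0.231] pointing down, gripper open.
Joint ranges: [-3.01, 3.01], [-1.01, 2.22], [0.06, 2.58], [-1.02, 4.17], [0.09, 2.62], [-3.14, 3.14]. Speed limits (rad/s): [2.57, 2.57, 3.14, 3.14, 3.14, 3.14].

### API

Orientations are given as a rotation vector (axis times angle).
In Python, from station import ctrl gives the robot as it stands.
- The arm moves only by the shell command python3 -m handwheel 'ROWS' [OPENING] [FORCE]. ROWS is a JSON object of lists of equal length, an entry for each row: "offset": the shift along the world's x, y, z in units of 40 mm (1.0 is 40 mm), a list of three; "roll": the turn about the world's z in units of 6 degrees (1.0 is 6 degrees). A call has exactly 10 rows; each row is the pose to reach, as a shift and turn from the pose commanded when the call began; what a row does not reach only later rows make up. A row lasts 1/10 s, in which the tool goes at most 50 mm and 8.59 degrees, less where a joint would pass 70% of its speed; a pose out of reach is approached as far as the arm can. A call with a gripper value outside its range is refused whole. OPENING is the finger opening in mm, from 0 to 85.4, set as the call begins (- or left out, the last holds). The fingers move at their own pace and stop on an object; FORCE is the grip in N (left out, the last holds). Time passes only in rows, so rows that repeat a pose let the fingers close, or fill a call up. It gives the time, the measured TCP pose, the force and the opening at its end, in the units of the state.
- ctrl.get_obs(): the state, without advancing time (a new reading comes with each control period).
- ctrl.get_image(name): name is "scene" or "top"; returns a dict with "img" (400x640x3 uint8, red, green, blue), "fx", "fy", "cx", "cy" (pixels), "T" (4x4, takes a point from camera to world coordinates). Camera axes: x right, y down, z forward; pixel columns grow to the right and rows downward; lengths in m; the calibration is good to about 2 mm. A picture is of the moment at which its call begins. There is no depth.
- ctrl.finish_job(): hands the job in, once; it reports no verdict.
The state is a dict: "t": time; "q": joint angles; "dq": joint speeds; "effort": joint torques, N m; "tool_pos": TCP position; "tool_rot": TCP orientation; "contact_force": force on the tool from outside, world axes, zero at the start; "wrist_torque": the same for the moment, N m; "opening": finger opening in m.
Only numpy, scipy, OpenCV 4.12 (cv2) and the standard library are available. Lean on these libraries where they do the work, as an engineer would, in place of code of your own. Each camera call takes 0.05 s, during which the arm holds its last target.

## Working session

There is one attempt and no reset: what is moved stays moved. The work goes in short steps, Python scripts to look and compute and a shell command to move; the robot and the scene stay as the last step left them, time stands still between calls to the robot, and variables do not carry over. Pictures are saved under pics/ and viewed, and the job is handed in when it is done.

```bash
mkdir -p pics; ls
cat > h.py <<'E'
import numpy as np,cv2
from station import ctrl
def snap(n,f):
    d=ctrl.get_image(n); cv2.imwrite(f,cv2.cvtColor(d["img"],cv2.COLOR_RGB2BGR)); np.savez(f.replace('.png','.npz'),**{k:np.array(v) for k,v in d.items()}); return d
def ray(d,u,v):
    T=np.array(d["T"]); r=np.array([(u-d["cx"])/d["fx"],(v-d["cy"])/d["fy"],1.]); return T[:3,3],T[:3,:3]@r
def onz(d,u,v,z):
    o,r=ray(d,u,v); return o+r*(z-o[2])/r[2]
def proj(d,p):
    T=np.linalg.inv(np.array(d["T"])); c=T[:3,:3]@np.array(p)+T[:3,3]; return d["fx"]*c[0]/c[2]+d["cx"],d["fy"]*c[1]/c[2]+d["cy"]
def load(f): 
    z=np.load(f); return {k:z[k] for k in z}
E
python3 - <<'E'
from h import *
for n in("scene","top"):
    d=snap(n,f"pics/{n}0.png"); print(n,d["fx"],d["cx"],d["cy"],np.round(d["T"],3).tolist())
o=ctrl.get_obs(); print({k:np.round(v,3).tolist() for k,v in o.items()})
E
```

```text
pics
scene 382.24170290838475 318.16488437916115 199.74892386567223 [[0.717, -0.406, 0.566, 0.023], [-0.697, -0.411, 0.588, -0.416], [-0.005, -0.816, -0.577, 0.681], [0.0, 0.0, 0.0, 1.0]]
top 487.75772070210223 315.43103125570946 199.9166230441211 [[-0.003, -0.989, 0.15, 0.348], [-1.0, 0.003, 0.0, 0.095], [-0.001, -0.15, -0.989, 1.332], [0.0, 0.0, 0.0, 1.0]]
{'t': 0.1, 'q': [1.118, 0.053, 1.614, 0.0, 1.476, -0.119], 'dq': [-0.001, -0.0, -0.0, -0.001, 0.001, -0.0], 'effort': [0.0, -39.491, -37.136, -0.0, 0.004, -0.0], 'tool_pos': [0.205, 0.59, 0.23], 'tool_rot': [2.559, 1.821, -0.003], 'contact_force': [-0.468, 0.05, -0.356], 'wrist_torque': [-0.031, 0.045, 0.031], 'opening': 0.086}
```

View pics/scene0.png

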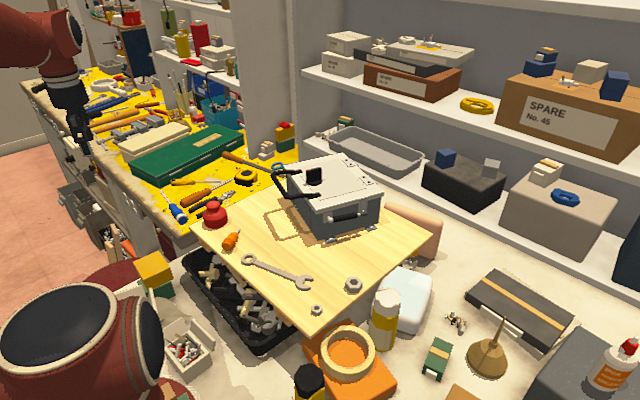

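View pics/top0.png

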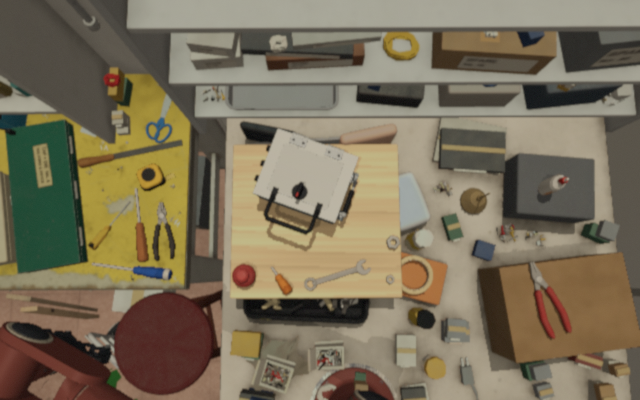

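Run:
```python
from h import *
i=cv2.imread("pics/top0.png")[120:250,235:375]; cv2.imwrite("pics/topc.png",cv2.resize(i,None,fx=5.5,fy=4.6*1,interpolation=cv2.INTER_CUBIC)[:600])
i=cv2.imread("pics/scene0.png")[140:250,260:400]; cv2.imwrite("pics/scenec.png",cv2.resize(i,None,fx=5,fy=5,interpolation=cv2.INTER_CUBIC))
```

```text
(no output)
```

View pics/topc.png

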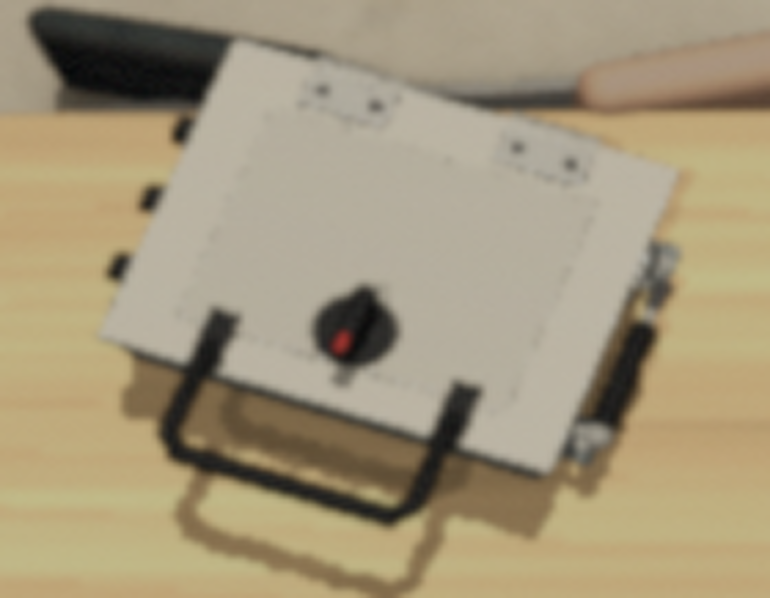

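View pics/scenec.png

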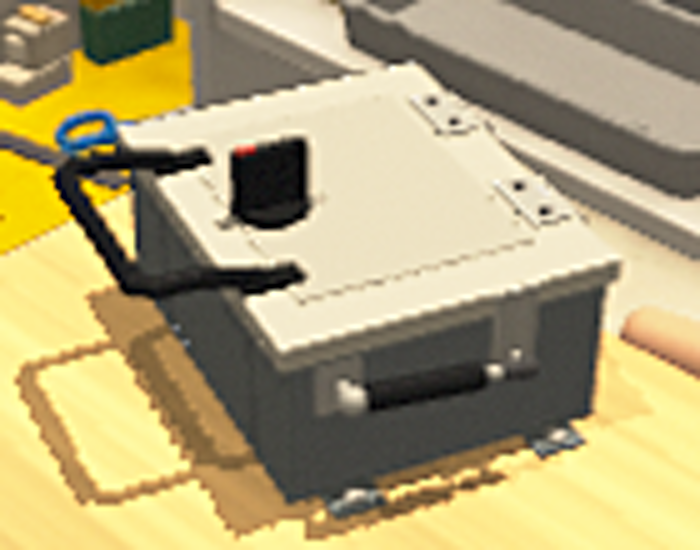

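Run:
```python
from h import *
d=load("pics/top0.npz"); s=load("pics/scene0.npz")
def quad(d,corn):
    P=np.array([onz(d,u,v,.2)[:2] for u,v in corn])
    c=P.mean(0); print(np.round(P,4).tolist(),'c',c.round(4))
    for i in range(4): print(np.linalg.norm(P[i]-P[(i+1)%4]).round(4))
    ax=(P[0]-P[3])+(P[1]-P[2]); ay=(P[0]-P[1])+(P[3]-P[2])
    print('yaw',np.degrees(np.arctan2(ax[1],ax[0])),np.degrees(np.arctan2(-ay[0],ay[1])))
    return c
c5=lambda x,y:(235+x/5.5-.41,120+y/4.6-.39)
T=[c5(235,40),c5(680,178),c5(550,472),c5(102,335)]
quad(d,T)
s5=lambda x,y:(260+x/5-.4,140+y/5-.4)
quad(s,[s5(410,65),s5(618,265),s5(283,355),s5(118,127)])
# mask
for d_,seed in ((d,(320,170)),(s,(340,185))):
    im=cv2.GaussianBlur(d_["img"],(3,3),0); hsv=cv2.cvtColor(im,cv2.COLOR_RGB2HSV)
    m=((hsv[...,1]<60)&(hsv[...,2]>140)).astype(np.uint8)
    n,l,st,ce=cv2.connectedComponentsWithStats(m); k=l[seed[1],seed[0]]; m=(l==k).astype(np.uint8)
    m=cv2.morphologyEx(m,cv2.MORPH_OPEN,np.ones((5,5)))
    cs,_=cv2.findContours(m,cv2.RETR_EXTERNAL,cv2.CHAIN_APPROX_NONE); cc=max(cs,key=cv2.contourArea)
    h=cv2.convexHull(cc)
    W=np.array([onz(d_,u,v,.2)[:2] for u,v in h[:,0]],np.float32)
    print(st[k],cv2.minAreaRect(W*1000))
# handle bar in top and latch
for nm,z,p in(("barL",.212,(180,455)),("barR",.212,(395,512)),("foot",.206,(356,329)),("wingred",.235,(342,343)),("wingback",.235,(368,293))):
    print(nm,onz(d,*c5(*p),z).round(4))
for nm,z,p in (("barL",.212,(68,183)),("barR",.212,(132,280)),("wtop",.235,(269,145))): print('s',nm,onz(s,*s5(*p),z).round(4))
hs=cv2.cvtColor(d["img"],cv2.COLOR_RGB2HSV)
print("knob",onz(d,244,275,.16),"nut",onz(d,393,242,.12))
```

```text
[[0.6933, 0.1864], [0.6188, -0.0065], [0.4664, 0.0511], [0.5374, 0.242]] c [0.579  0.1183]
0.2068
0.1629
0.2037
0.1654
yaw -20.162951909283333 -20.756077360947906
[[0.6894, 0.1848], [0.6181, -0.0086], [0.465, 0.0483], [0.538, 0.2432]] c [0.5776 0.1169]
0.2061
0.1634
0.2081
0.1623
yaw -20.73992267911065 -20.389817105500075
[  220   118   317   282 25727] ((441.6170349121094, -132.4317626953125), (882.2434692382812, 448.17425537109375), 40.08515548706055)
[ 282  126  358  176 9122] ((649.17529296875, -88.635009765625), (295.3178405761719, 770.4238891601562), 12.61500358581543)
barL [0.4743 0.2068 0.212 ]
barR [0.4453 0.1166 0.212 ]
foot [0.5392 0.1332 0.206 ]
wingred [0.5272 0.138  0.235 ]
wingback [0.5524 0.1273 0.235 ]
s barL [0.4752 0.2033 0.212 ]
s barR [0.4449 0.1214 0.212 ]
s wtop [0.5391 0.1341 0.235 ]
knob [0.34548985 0.26578985 0.16      ] nut [ 0.42503783 -0.09637445  0.12      ]
```

```bash
python3 - <<'E'
from h import *
d=load("pics/top0.npz"); s=load("pics/scene0.npz")
for p in((300,165),(250,155),(245,150)): print(p,onz(s,*p,0).round(3),onz(s,*p,.1).round(3))
for p in((200,255),(215,255),(190,280),(220,120)): print(p,onz(d,*p,0).round(3),onz(d,*p,.15).round(3),onz(d,*p,.5).round(3))
E
python3 - <<'E'
import cv2
i=cv2.imread("pics/scene0.png")[0:260,0:340]; cv2.imwrite("pics/sl.png",cv2.resize(i,None,fx=2.3,fy=2.3))
i=cv2.imread("pics/top0.png")[60:320,120:420]; cv2.imwrite("pics/tl.png",cv2.resize(i,None,fx=2.3,fy=2.3))
E
```

```text
(300, 165) [0.794 0.475 0.   ] [0.681 0.344 0.1  ]
(250, 155) [0.712 0.661 0.   ] [0.611 0.503 0.1  ]
(245, 150) [0.722 0.706 0.   ] [0.619 0.541 0.1  ]
(200, 255) [0.399 0.41  0.   ] [0.393 0.374 0.15 ] [0.38  0.292 0.5  ]
(215, 255) [0.399 0.369 0.   ] [0.393 0.338 0.15 ] [0.38  0.266 0.5  ]
(190, 280) [0.332 0.434 0.   ] [0.334 0.396 0.15 ] [0.338 0.307 0.5  ]
(220, 120) [0.779 0.365 0.   ] [0.731 0.335 0.15 ] [0.617 0.264 0.5  ]
```

View pics/sl.png

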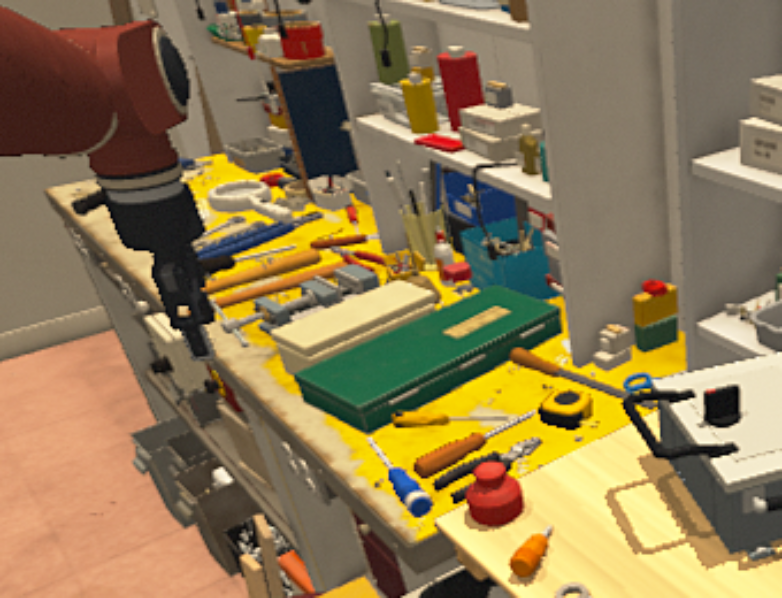

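View pics/tl.png

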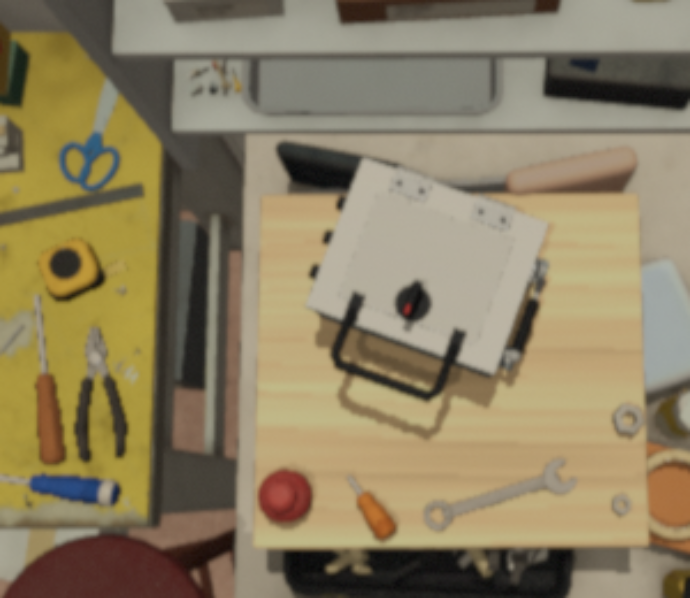

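```bash
python3 -m handwheel '{"offset":[[0.1,-0.3,0.6],[0.4,-1,1.2],[0.9,-1.8,1.75],[1.4,-2.7,1.75],[2,-3.6,1.75],[2.5,-4.5,1.75],[3,-5.4,1.75],[3.5,-6.3,1.75],[4,-7.1,1.75],[4.4,-7.75,1.75]],"roll":[0,0,0,0,0,0,-0.1,-0.2,-0.2,-0.2]}' 45 60
python3 -m handwheel '{"offset":[[0.5,-0.6,0],[1,-1.1,0],[1.5,-1.6,0],[2,-2.1,0],[2.5,-2.6,0],[3,-3,0],[3.4,-3.3,0],[3.7,-3.5,0],[3.9,-3.67,0],[3.9,-3.67,0]],"roll":[0,0,0,0,0,0,0,0,0,0]}'
python3 - <<'E'
from h import *
o=ctrl.get_obs(); print({k:np.round(v,4).tolist() for k,v in o.items()})
from scipy.spatial.transform import Rotation as R
M=R.from_rotvec(o["tool_rot"]).as_matrix(); print(np.degrees(np.arctan2(M[1,0],M[0,0])))
d=snap("top","pics/t1.png");s=snap("scene","pics/s1.png")
a=cv2.imread("pics/t1.png")[120:250,235:375]; b=cv2.imread("pics/s1.png")[90:220,250:390]
cv2.imwrite("pics/c1.png",cv2.resize(np.hstack([a,b]),None,fx=2.85,fy=2.85,interpolation=cv2.INTER_CUBIC))
E
```

```text
t: 1.1
tool_pos: [0.3813, 0.2786, 0.3009]
tool_rot: [2.579, 1.793, -0.001]
contact_force: [0.1, 0.5, -0.5]
opening: 0.0451
t: 2.1
tool_pos: [0.5372, 0.1333, 0.301]
tool_rot: [-2.579, -1.794, 0.001]
contact_force: [-0.4, 0.2, 0.1]
opening: 0.0451
{'t': 2.1, 'q': [0.1088, -0.1496, 1.6932, -0.0, 1.5986, -1.1066], 'dq': [0.0195, -0.0213, 0.0172, 0.0077, 0.0121, 0.0118], 'effort': [-0.634, -30.9544, -38.1649, -0.0754, -0.0718, -0.0633], 'tool_pos': [0.5372, 0.1333, 0.301], 'tool_rot': [-2.5789, -1.7936, 0.001], 'contact_force': [-0.4179, 0.1513, 0.1454], 'wrist_torque': [0.0709, 0.0034, 0.0166], 'opening': 0.0451}
69.63517324906124
```

View pics/c1.png

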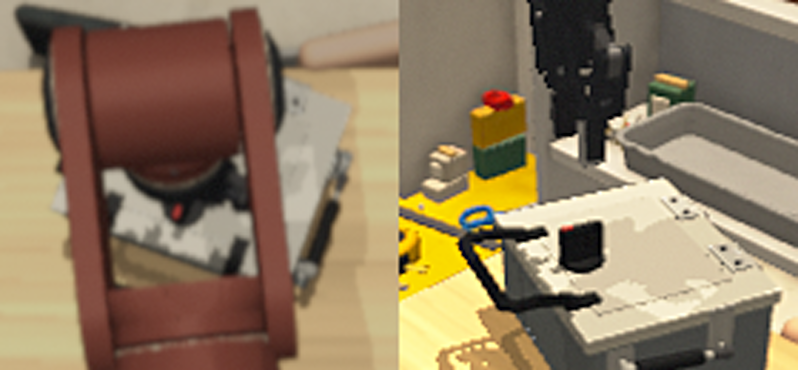

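```bash
python3 -m handwheel '{"offset":[[0,0,-0.3],[0,0,-0.7],[0,0,-1.1],[0,0,-1.4],[0,0,-1.7],[0,0,-1.9],[0,0,-2.05],[0,0,-2.15],[0,0,-2.25],[0,0,-2.25]],"roll":[0,0,0,0,0,0,0,0,0,0]}'
python3 - <<'E'
from h import *
s=snap("scene","pics/s2.png")
b=cv2.imread("pics/s2.png")[110:220,250:390]
cv2.imwrite("pics/c2.png",cv2.resize(b,None,fx=5,fy=5,interpolation=cv2.INTER_CUBIC))
E
```

```text
t: 3.2
tool_pos: [0.5367, 0.1337, 0.211]
tool_rot: [-2.578, -1.795, 0.001]
contact_force: [0.8, 0.1, 0.6]
opening: 0.0449
```

View pics/c2.png

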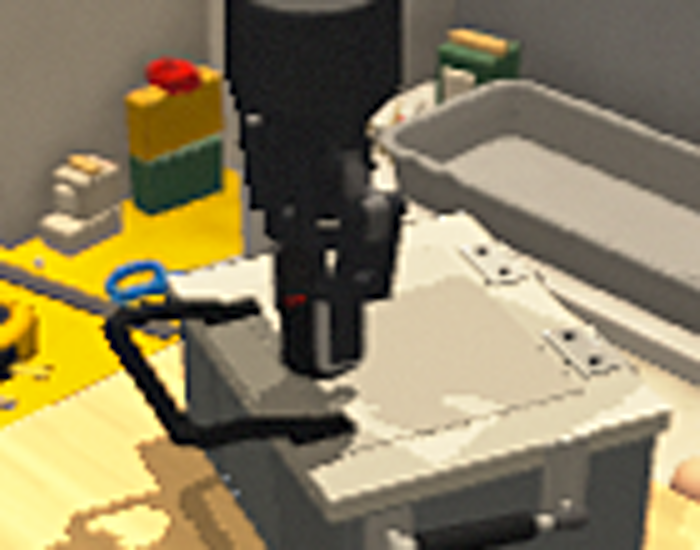

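```bash
python3 -m handwheel '{"offset":[[0,0,0],[0,0,0],[0,0,0],[0,0,0],[0,0,0],[0,0,0],[0,0,0],[0,0,0],[0,0,0],[0,0,0]],"roll":[0,0,0,0,0,0,0,0,0,0]}' 4 40
```

```text
t: 4.25
tool_pos: [0.5378, 0.1358, 0.2121]
tool_rot: [-2.576, -1.795, -0.009]
contact_force: [3.3, 6.7, -0.7]
opening: 0.0088
```

```bash
python3 -m handwheel '{"offset":[[0.02,0.05,0],[0.02,0.05,0],[0.02,0.05,0],[0.02,0.05,0],[0.02,0.05,0],[0.02,0.05,0],[0.02,0.05,0],[0.02,0.05,0],[0.02,0.05,0],[0.02,0.05,0]],"roll":[0,0.5,1.2,2,2.8,3.6,4.4,5.2,6,6.8]}'
python3 -c "
from h import *
o=ctrl.get_obs();print(np.round(o['contact_force'],2),np.round(o['wrist_torque'],3),np.round(o['q'],3),o['opening'])"
```

```text
t: 5.25
tool_pos: [0.5379, 0.1348, 0.2121]
tool_rot: [1.786, 2.582, -0.002]
contact_force: [-1.1, -3.2, 2.0]
opening: 0.0092
[-1.15 -3.19  1.97] [-0.525 -0.017 -0.045] [ 0.112 -0.103  1.798 -0.002  1.446 -1.818] 0.0092297184802535
```

```bash
python3 -m handwheel '{"offset":[[0,0,0],[0,0,0],[0,0,0],[0,0,0],[0,0,0],[0,0,0],[0,0,0],[0,0,0],[0,0,0],[0,0,0]],"roll":[0.8,1.6,2.4,3.2,4,4.8,5.6,6.4,7.2,7.7]}'
python3 - <<'E'
from h import *
from scipy.spatial.transform import Rotation as R
o=ctrl.get_obs();print(np.round(o['contact_force'],2),np.round(o['wrist_torque'],3),np.round(o['q'],3),o['opening'])
M=R.from_rotvec(o["tool_rot"]).as_matrix(); print(np.degrees(np.arctan2(M[1,0],M[0,0])))
s=snap("scene","pics/s3.png")
b=cv2.imread("pics/s3.png")[110:220,250:390]
cv2.imwrite("pics/c3.png",cv2.resize(b,None,fx=5,fy=5,interpolation=cv2.INTER_CUBIC))
E
```

```text
t: 6.25
tool_pos: [0.5389, 0.1338, 0.2121]
tool_rot: [0.632, 3.073, -0.005]
contact_force: [3.8, -5.1, -0.3]
opening: 0.0089
[ 3.8  -5.09 -0.35] [-0.839 -0.569 -0.437] [ 0.112 -0.103  1.798 -0.004  1.443 -2.624] 0.008926038719260496
156.75905266472546
```

View pics/c3.png

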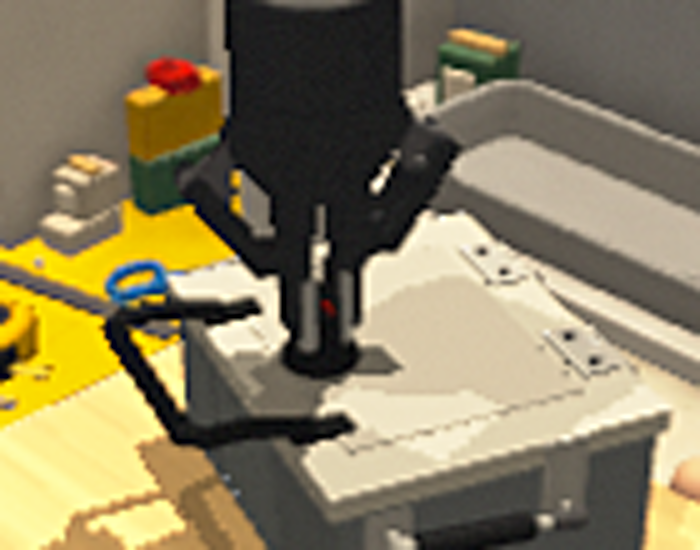

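```bash
python3 -m handwheel '{"offset":[[0,0,0],[0,0,0],[0,0,0],[0,0,0.1],[0,0,0.4],[0,0,0.8],[0,0,1.2],[0,0,1.5],[0,0,1.5],[0,0,1.5]],"roll":[-0.2,-0.2,-0.2,-0.2,-0.2,0,0.2,0.3,0.3,0.3]}' 38 40
python3 -m handwheel '{"offset":[[-0.2,0.1,0],[-0.5,0.2,0],[-0.8,0.3,0],[-1.1,0.4,0],[-1.4,0.5,0],[-1.7,0.6,0],[-1.9,0.68,0],[-1.97,0.71,0],[-1.97,0.71,0],[-1.97,0.71,0]],"roll":[0,0,0,0,0,0,0,0,0,0]}'
python3 - <<'E'
from h import *
from scipy.spatial.transform import Rotation as R
o=ctrl.get_obs();print(np.round(o['contact_force'],2),np.round(o['q'],3),o['opening'])
M=R.from_rotvec(o["tool_rot"]).as_matrix(); print(np.degrees(np.arctan2(M[1,0],M[0,0])))
s=snap("scene","pics/s4.png");snap("top","pics/t4.png")
b=cv2.imread("pics/s4.png")[110:220,250:390];a=cv2.imread("pics/t4.png")[130:240,235:375];
cv2.imwrite("pics/c4.png",cv2.resize(np.hstack([a,b]),None,fx=2.85,fy=2.85,interpolation=cv2.INTER_CUBIC))
E
```

```text
t: 7.3
tool_pos: [0.5377, 0.1357, 0.2719]
tool_rot: [0.587, 3.085, 0.0]
contact_force: [0.1, -1.0, 0.6]
opening: 0.0382
t: 8.3
tool_pos: [0.459, 0.164, 0.2714]
tool_rot: [0.587, 3.086, -0.0]
contact_force: [-0.5, -0.1, 0.3]
opening: 0.0383
[-0.51 -0.11  0.25] [ 0.191 -0.306  1.874 -0.     1.574 -2.575] 0.038315864466208494
158.46890033591686
```

View pics/c4.png

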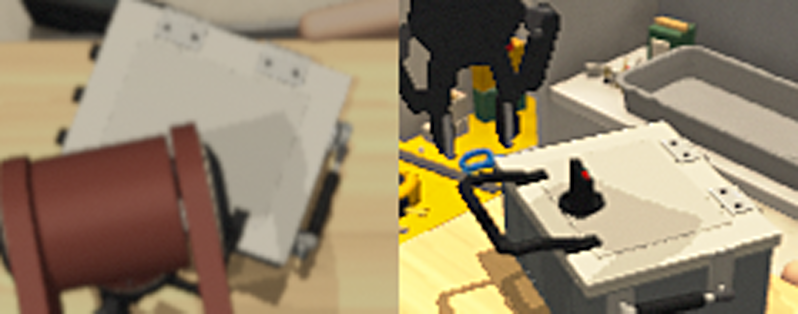

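The latch stays over (red mark now to the right), and the fingers stand over the bar. Next I go down and grip it.

```bash
python3 -m handwheel '{"offset":[[0,0,-0.3],[0,0,-0.6],[0,0,-0.9],[0,0,-1.2],[0,0,-1.4],[0,0,-1.6],[0,0,-1.75],[0,0,-1.85],[0,0,-1.93],[0,0,-1.93]],"roll":[0.1,0.2,0.2,0.2,0.2,0.2,0.2,0.2,0.2,0.2]}'
python3 - <<'E'
from h import *
o=ctrl.get_obs();print(np.round(o['contact_force'],2))
s=snap("scene","pics/s5.png")
b=cv2.imread("pics/s5.png")[110:220,250:390]
cv2.imwrite("pics/c5.png",cv2.resize(b,None,fx=5,fy=5,interpolation=cv2.INTER_CUBIC))
E
```

```text
t: 9.4
tool_pos: [0.4587, 0.1641, 0.1939]
tool_rot: [-0.554, -3.092, 0.0]
contact_force: [0.3, 0.1, -0.5]
opening: 0.0382
[ 0.32  0.13 -0.47]
```

View pics/c5.png

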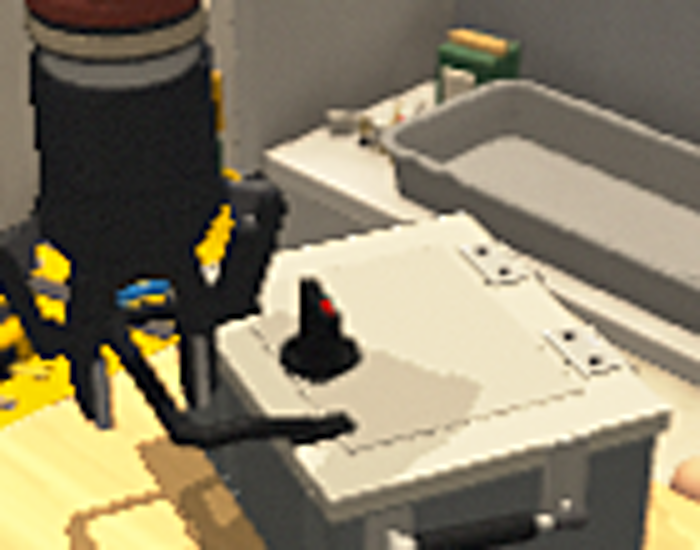

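```bash
python3 -m handwheel '{"offset":[[0,0,0],[0,0,0],[0,0,0],[0,0,0],[0,0,0],[0,0,0],[0,0,0],[0,0,0],[0,0,0],[0,0,0]],"roll":[0,0,0,0,0,0,0,0,0,0]}' 6 60
python3 - <<'E'
import numpy as np
b=np.radians(-20.5); 
for deg in(0,5,10,15,20,25,28,30,33,34,35,36):
    a=np.radians(deg); back=213-(213*np.cos(a)-17*np.sin(a)); up=213*np.sin(a)+17*np.cos(a)-17
    print(deg,np.round([back*np.cos(b)/40,back*np.sin(b)/40,up/40],2), np.round([back,up],1))
E
```

```text
t: 10.45
tool_pos: [0.4595, 0.164, 0.1948]
tool_rot: [0.554, 3.09, 0.0]
contact_force: [4.9, -2.2, 2.0]
opening: 0.01
0 [ 0. -0.  0.] [0. 0.]
5 [ 0.05 -0.02  0.46] [ 2.3 18.5]
10 [ 0.14 -0.05  0.92] [ 6.2 36.7]
15 [ 0.27 -0.1   1.36] [11.7 54.5]
20 [ 0.44 -0.16  1.8 ] [18.7 71.8]
25 [ 0.64 -0.24  2.21] [27.1 88.4]
28 [ 0.77 -0.29  2.45] [32.9 98. ]
30 [ 0.87 -0.32  2.61] [ 37.  104.2]
33 [ 1.02 -0.38  2.83] [ 43.6 113.3]
34 [ 1.08 -0.4   2.91] [ 45.9 116.2]
35 [ 1.13 -0.42  2.98] [ 48.3 119.1]
36 [ 1.19 -0.44  3.05] [ 50.7 122. ]
```

```bash
python3 -m handwheel '{"offset":[[0.02,-0.01,0.05],[0.03,-0.01,0.15],[0.05,-0.02,0.3],[0.07,-0.03,0.46],[0.1,-0.04,0.65],[0.15,-0.05,0.85],[0.2,-0.07,1.05],[0.25,-0.09,1.23],[0.29,-0.11,1.36],[0.29,-0.11,1.36]],"roll":[0,0,0,0,0,0,0,0,0,0]}'
python3 - <<'E'
from h import *
o=ctrl.get_obs();print(np.round(o['contact_force'],2),np.round(o['wrist_torque'],3),np.round(o['q'],3))
s=snap("scene","pics/s6.png")
b=cv2.imread("pics/s6.png")[80:220,250:410]
cv2.imwrite("pics/c6.png",cv2.resize(b,None,fx=4.2,fy=4.2,interpolation=cv2.INTER_CUBIC))
E
```

```text
t: 11.45
tool_pos: [0.4688, 0.1605, 0.2458]
tool_rot: [-0.553, -3.087, -0.001]
contact_force: [2.4, 3.1, -9.2]
opening: 0.01
[ 2.38  3.07 -9.22] [ 0.714 -0.198  0.03 ] [ 0.178 -0.27   1.887  0.003  1.53  -2.609]
```

View pics/c6.png

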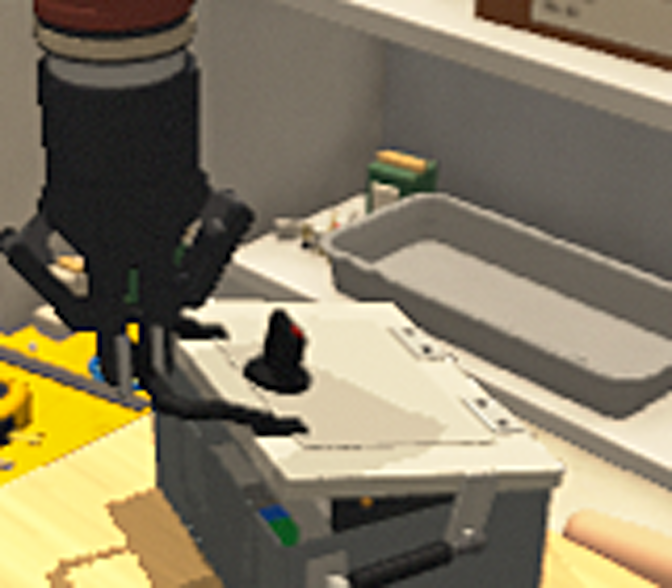

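```bash
python3 -m handwheel '{"offset":[[0.06,-0.02,0.15],[0.13,-0.05,0.33],[0.21,-0.08,0.52],[0.3,-0.11,0.71],[0.39,-0.14,0.87],[0.47,-0.18,1.02],[0.56,-0.21,1.18],[0.64,-0.24,1.31],[0.7,-0.26,1.4],[0.75,-0.28,1.47]],"roll":[0,0,0,0,0,0,0,0,0,0]}'
python3 - <<'E'
from h import *
o=ctrl.get_obs();print(np.round(o['contact_force'],2),np.round(o['wrist_torque'],3),np.round(o['tool_pos'],4))
s=snap("scene","pics/s7.png")
b=cv2.imread("pics/s7.png")[60:220,240:420]
cv2.imwrite("pics/c7.png",cv2.resize(b,None,fx=3.7,fy=3.7,interpolation=cv2.INTER_CUBIC))
E
```

```text
t: 12.5
tool_pos: [0.4986, 0.1495, 0.3084]
tool_rot: [-0.552, -3.088, -0.002]
contact_force: [-4.8, 3.0, 1.5]
opening: 0.0098
[-4.76  2.95  1.5 ] [ 0.744  1.242 -0.009] [0.4986 0.1495 0.3084]
```

View pics/c7.png

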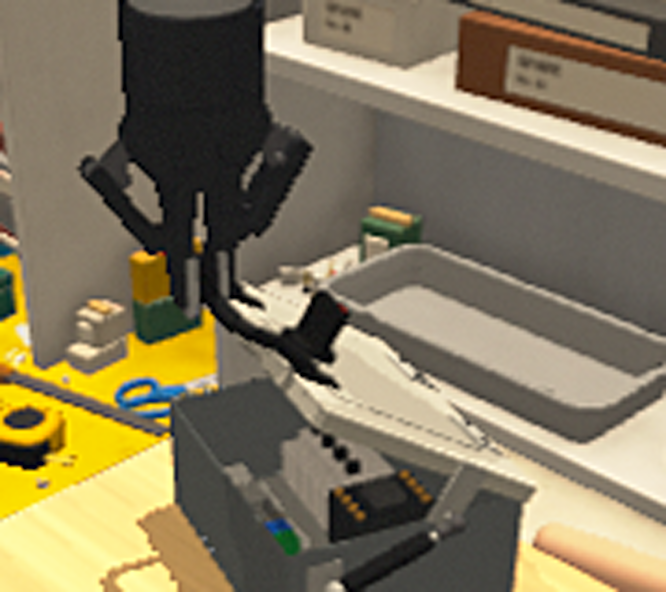

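```bash
cat >> h.py <<'E'
def hp(a,ahead,y,up,c=(0.579,0.1185),yaw=-20.5):
    b=np.radians(yaw); ex=np.array([np.cos(b),np.sin(b)]); ey=np.array([-np.sin(b),np.cos(b)])
    h=np.array(c)+.084*ex; xa=ahead*np.cos(a)-up*np.sin(a); z=.195+ahead*np.sin(a)+up*np.cos(a)
    return np.r_[h-xa*ex+y*ey,z]
E
python3 - <<'E'
from h import *
s=load("pics/s7.npz")
for dg in(30,32,34,36):
    a=np.radians(dg)
    f=lambda *p:np.round((np.array(proj(s,hp(a,*p)))-[240,60]+.36)*3.7).astype(int)
    print(dg,"FRtop",f(.168,-.103,.005),"FRbot",f(.168,-.103,-.008),"BR",f(0,-.103,.005),"latchtop",f(.128,0,.04))
b=cv2.imread("pics/s7.png")[120:200,290:390]
cv2.imwrite("pics/c8.png",cv2.resize(b,None,fx=7.4,fy=7.4,interpolation=cv2.INTER_CUBIC))
E
```

```text
30 FRtop [320 422] FRbot [309 442] BR [537 489] latchtop [327 307]
32 FRtop [325 413] FRbot [313 433] BR [537 489] latchtop [332 301]
34 FRtop [331 403] FRbot [318 424] BR [537 489] latchtop [338 296]
36 FRtop [337 395] FRbot [324 414] BR [537 489] latchtop [344 290]
```

View pics/c8.png

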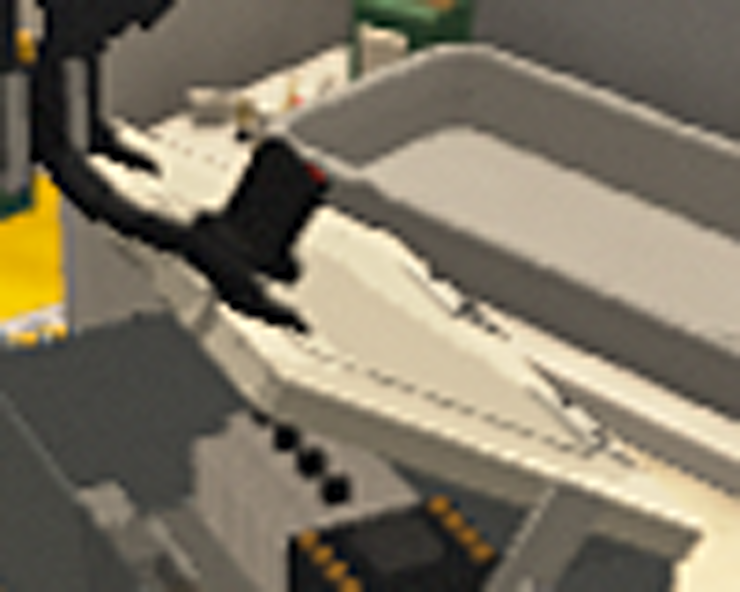

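```bash
python3 -m handwheel '{"offset":[[0.02,-0.01,0.03],[0.04,-0.02,0.07],[0.07,-0.03,0.11],[0.1,-0.04,0.15],[0.12,-0.05,0.18],[0.12,-0.05,0.18],[0.12,-0.05,0.18],[0.12,-0.05,0.18],[0.12,-0.05,0.18],[0.12,-0.05,0.18]],"roll":[0,0,0,0,0,0,0,0,0,0]}'
python3 - <<'E'
from h import *
o=ctrl.get_obs();print(np.round(o['contact_force'],2),np.round(o['wrist_torque'],3),np.round(o['tool_pos'],4))
s=snap("scene","pics/s9.png")
for dg in(30,32,34,36):
    a=np.radians(dg)
    f=lambda *p:np.round((np.array(proj(s,hp(a,*p)))-[290,120]+.43)*7.4).astype(int)
    print(dg,"FRtop",f(.168,-.103,.005),"BR",f(0,-.103,.005),"latchtop",f(.128,0,.04))
b=cv2.imread("pics/s9.png")[120:200,290:390]
cv2.imwrite("pics/c9.png",cv2.resize(b,None,fx=7.4,fy=7.4,interpolation=cv2.INTER_CUBIC))
E
```

```text
t: 13.55
tool_pos: [0.5043, 0.1474, 0.3164]
tool_rot: [-0.553, -3.091, -0.003]
contact_force: [-4.3, 4.3, 5.3]
opening: 0.0097
[-4.31  4.29  5.27] [ 0.659  0.844 -0.054] [0.5043 0.1474 0.3164]
30 FRtop [270 400] BR [704 534] latchtop [285 170]
32 FRtop [280 382] BR [704 534] latchtop [295 159]
34 FRtop [292 363] BR [705 535] latchtop [306 148]
36 FRtop [304 346] BR [705 535] latchtop [318 137]
```

View pics/c9.png

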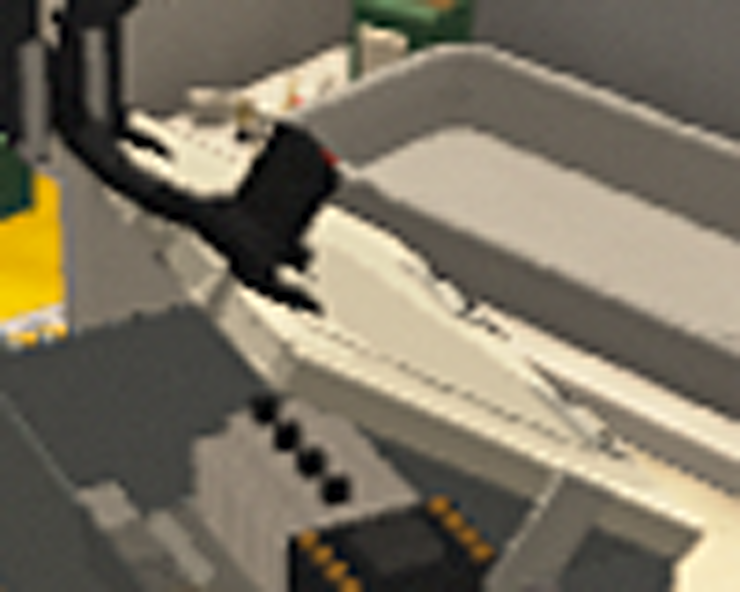

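```bash
python3 -m handwheel '{"offset":[[-0.03,0.01,-0.05],[-0.09,0.04,-0.13],[-0.16,0.06,-0.23],[-0.23,0.09,-0.33],[-0.3,0.11,-0.44],[-0.37,0.14,-0.55],[-0.43,0.16,-0.64],[-0.48,0.18,-0.71],[-0.51,0.19,-0.76],[-0.51,0.19,-0.76]],"roll":[0,0,0,0,0,0,0,0,0,0]}'
python3 -m handwheel '{"offset":[[0,0,0],[0,0,0],[0,0,0],[0,0,0],[0,0,0],[0,0,0],[0,0,0],[0,0,0],[0,0,0],[0,0,0]],"roll":[0,0,0,0,0,0,0,0,0,0]}'
python3 - <<'E'
from h import *
o=ctrl.get_obs();print(np.round(o['contact_force'],2),np.round(o['wrist_torque'],3),np.round(o['tool_pos'],4))
s=snap("scene","pics/s10.png")
for dg in(22,24,26,28):
    a=np.radians(dg)
    f=lambda *p:np.round((np.array(proj(s,hp(a,*p)))-[290,120]+.43)*7.4).astype(int)
    print(dg,"FRtop",f(.168,-.103,.005),"BR",f(0,-.103,.005),"latchtop",f(.128,0,.04))
b=cv2.imread("pics/s10.png")[120:200,290:390]
cv2.imwrite("pics/c10.png",cv2.resize(b,None,fx=7.4,fy=7.4,interpolation=cv2.INTER_CUBIC))
b=cv2.imread("pics/s10.png")[40:280,180:440]
cv2.imwrite("pics/c11.png",cv2.resize(b,None,fx=2.5,fy=2.5,interpolation=cv2.INTER_CUBIC))
E
```

```text
t: 14.6
tool_pos: [0.484, 0.1549, 0.2839]
tool_rot: [-0.553, -3.091, -0.002]
contact_force: [-2.6, 5.2, 1.4]
opening: 0.01
t: 15.6
tool_pos: [0.4841, 0.1549, 0.2841]
tool_rot: [-0.553, -3.091, -0.002]
contact_force: [-2.6, 4.9, 0.6]
opening: 0.0103
[-2.64  4.88  0.58] [ 0.696  0.338 -0.012] [0.4841 0.1549 0.2841]
22 FRtop [233 474] BR [702 534] latchtop [246 219]
24 FRtop [241 455] BR [703 534] latchtop [255 207]
26 FRtop [250 437] BR [703 534] latchtop [264 194]
28 FRtop [259 418] BR [703 534] latchtop [274 182]
```

View pics/c10.png

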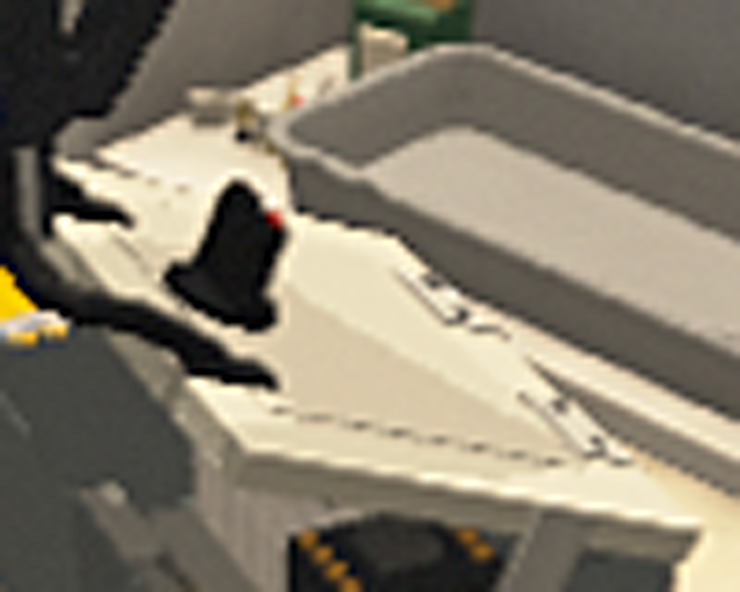

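View pics/c11.png

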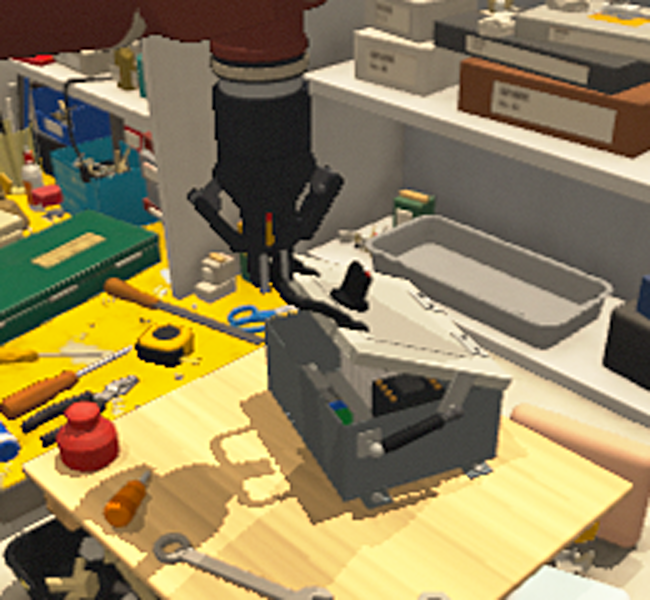

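```bash
python3 -m handwheel '{"offset":[[0.01,0,0.01],[0.01,0,0.02],[0.02,-0.01,0.03],[0.02,-0.01,0.03],[0.02,-0.01,0.03],[0.02,-0.01,0.03],[0.02,-0.01,0.03],[0.02,-0.01,0.03],[0.02,-0.01,0.03],[0.02,-0.01,0.03]],"roll":[0,0,0,0,0,0,0,0,0,0]}'
python3 - <<'E'
from h import *
o=ctrl.get_obs();print(np.round(o['contact_force'],2),np.round(o['dq'],4),np.round(o['tool_pos'],4),o['opening'])
s=snap("scene","pics/s12.png");t=snap("top","pics/t12.png")
b=cv2.imread("pics/s12.png")[120:200,290:390]
cv2.imwrite("pics/c12.png",cv2.resize(b,None,fx=7.4,fy=7.4,interpolation=cv2.INTER_CUBIC))
a=cv2.imread("pics/t0.png") if 0 else cv2.imread("pics/top0.png")
b=cv2.imread("pics/t12.png"); 
cv2.imwrite("pics/c13.png",cv2.resize(np.hstack([a[120:310,225:410],b[120:310,225:410]]),None,fx=2.1,fy=2.1))
for f in("top0","t12"):
    d=load(f"pics/{f}.npz")["img"].astype(int)
    m=(d[...,0]>110)&(d[...,1]<60)&(d[...,2]<60); m[:255]=0; m[300:]=0; m[:,:228]=0; m[:,265:]=0
    print(f,m.sum(),np.argwhere(m).mean(0))
    n=load(f"pics/{f}.npz")["img"][232:252,383:403].astype(int)
    print(np.argwhere((n.max(2)-n.min(2))<25).mean(0))
E
```

```text
t: 16.65
tool_pos: [0.4848, 0.1546, 0.2854]
tool_rot: [-0.553, -3.09, -0.003]
contact_force: [-3.7, 6.0, 1.6]
opening: 0.0094
[-3.67  6.04  1.62] [-0.0011  0.0011 -0.0013  0.0009 -0.0002 -0.0021] [0.4848 0.1546 0.2854] 0.009417200254798983
top0 231 [275.2034632  244.45454545]
[ 5.625 13.75 ]
t12 191 [277.04188482 245.73298429]
[ 5.625 13.75 ]
```

View pics/c12.png

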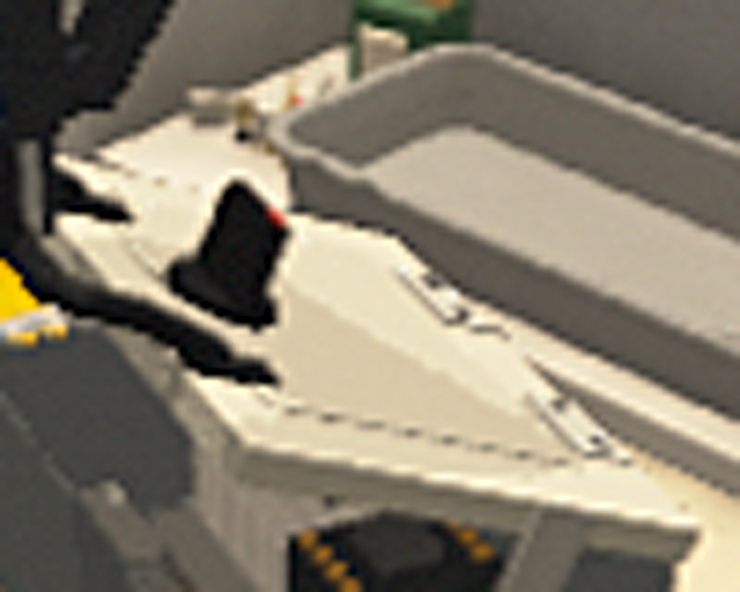

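View pics/c13.png

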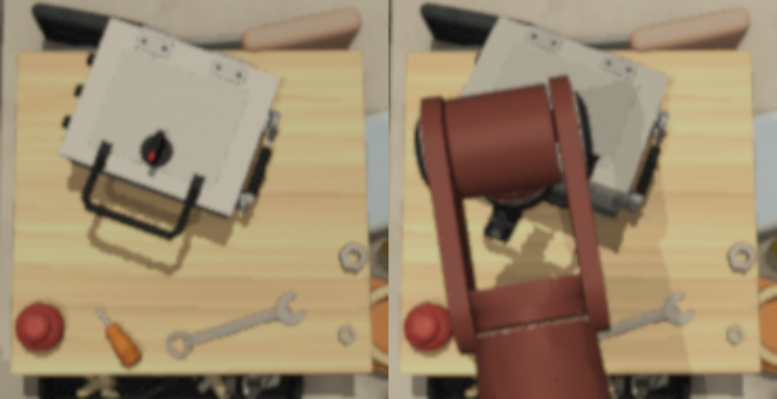

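```bash
python3 -c "
from station import ctrl
print(ctrl.finish_job())"
```

```text
the job is handed in; nothing more can be done
None
```

The job is handed in at about 16.7 s, with no verdict reported. I turned the latch a quarter turn anticlockwise until it went over, and it stayed there when released. I then pinched the handle at its middle and lifted the hatch to about 35.5°, 5° past the balance point. From there I eased it back and left it held at about 25°. It never left the grip, so it never sprang toward its stop.

**Last checks**
- **Angle:** the measurements disagree slightly. The tool height gives about 25.5° and the camera corner about 24.5°, against a target of 25.4°.
- **At rest:** joint speeds were nearly zero, and the grip was closed on the bar at 9.4 mm.
- **Force:** the vertical force read +1.6 N, where about −2 N was expected. Resolved along the swing, it comes to about 1.3 N towards shut, which fits being below the balance point. I attribute the rest to sideways strain of up to 6 N in the grip.
- **Knob and nut:** the top view shows both where they started. The colour mask put the knob 2 pixels off. I took that as an error because the arm was partly in view, and by eye the knob had not moved.

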